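# Load the robot's battery cage from the charger

### The job

Move the two charged power packs from the charger into the orange battery cage one at a time, the red-topped pack first and then the blue-topped one, each cap up and fully down in the pocket of its own colour. The charger leaves only a pack's broad faces free to grip and the cage only its narrow edges, so stand each pack on the bench on the way and take it again the other way round; lower it between the tall plates and let it drop only the last centimetre or so. Leave the yellow pack in its pocket, and the can, the orange flange and the screwdriver where they are.

Things in the scene. Friction and masses are not known exactly. Their poses are not given: they have to be found in the camera images.
- pack_red: upright red-topped power pack, a dark grey block with a red cap (top 16 mm): 32 mm thick (x) x 58 mm wide (y) x 70 mm tall (z), about 0.27 kg. Origin at the centre of its underside, z up through the cap. It is symmetric under a half turn about z. Starts standing in one bay of the charger, its underside 10 mm above the bench.
- pack_blue: upright blue-topped power pack, a dark grey block with a blue cap (top 16 mm): 32 mm thick (x) x 58 mm wide (y) x 70 mm tall (z), about 0.27 kg. Origin at the centre of its underside, z up through the cap. It is symmetric under a half turn about z. Starts standing in the other bay of the charger, its underside 10 mm above the bench.
- pack_yellow: upright yellow-topped power pack, a dark grey block with a yellow cap (top 16 mm): 32 mm thick (x) x 58 mm wide (y) x 70 mm tall (z), about 0.27 kg. Origin at the centre of its underside, z up through the cap. It is symmetric under a half turn about z. Already seated in the yellow pocket; leave it there.
- pocket_red: red pocket of the cage: two red blocks, 22 mm high, 64 mm apart along y, at the packs' narrow edges, and a red pad on its floor. Origin at the centre of the pocket's floor, 10 mm above the bench, z up; x is a seated pack's thickness, y its width. Inside 38 mm (x, between the plates) by 64 mm (y).
- pocket_blue: blue pocket of the cage: two blue blocks, 22 mm high, 64 mm apart along y, at the packs' narrow edges, and a blue pad on its floor. Origin at the centre of the pocket's floor, 10 mm above the bench, z up; x is a seated pack's thickness, y its width. Inside 38 mm (x, between the plates) by 64 mm (y).
- pocket_yellow: yellow pocket of the cage: two yellow blocks, 22 mm high, 64 mm apart along y, at the packs' narrow edges, and a yellow pad on its floor. Origin at the centre of the pocket's floor, 10 mm above the bench, z up; x is a seated pack's thickness, y its width. Inside 38 mm (x, between the plates) by 64 mm (y). Holds the yellow pack.
- cage: fixed orange cage: base 146 (x) x 92 (y) x 10 mm; four upright plates 6 mm thick (x), 44 mm wide (y), up to 105 mm above the bench, 25 mm over a seated pack's top, make pockets at x = -44, 0, 44 mm (colours vary). A pack's narrow edges stick out beyond the plates (|y| over 22 mm), free above the 32 mm high coloured blocks. Origin: centre of its underside, on the bench.
- charger: fixed grey charger: base 215 (x) x 96 (y) x 10 mm, two bays at x = -45 and 45 mm. In each, two black cheeks 36 mm wide (x), 6 mm thick, 62 mm apart along y, reach 80 mm above the bench, level with the pack's top, at its narrow edges; its broad faces (x) are free above 22 mm. Lift straight up to clear the cheeks. Origin: centre of its underside, on the bench.
- can: bystander: slim metal drink can, 53 mm across, 130 mm tall, standing. Origin at the centre of its underside.
- flange: bystander: flat orange printed flange, 96 mm across, hub 22 mm high. Origin at the centre of its underside.
- screwdriver: bystander: screwdriver about 150 mm long lying between the robot's base and the work. Origin under its middle.
Mind the look-alikes: they are no part of the job. Leave any turquoise look-alike of the pack_blue alone.

How it is judged:
On the way, in this order (a step that is already met when the one before it is completed fails the run):
1. the red-topped pack stands upright on the bench, let go (height (world z) of pack_red below 0.005 m and angle between pack_red's own z axis and vertical below 0.1 rad and contact force between the fingers and pack_red below 0.3 N and linear speed of pack_red below 0.02 m/s), for 0.2 s.
2. the red-topped pack stands fully down in the red pocket, let go (z of pack_red in the frame of pocket_red between -0.004 and 0.005 m and horizontal distance between pack_red and pocket_red below 0.008 m and angle between pack_red's own z axis and vertical below 0.1 rad and contact force between the fingers and pack_red below 0.3 N and linear speed of pack_red below 0.02 m/s), for 0.2 s.
3. the blue-topped pack stands upright on the bench, let go (height (world z) of pack_blue below 0.005 m and angle between pack_blue's own z axis and vertical below 0.1 rad and contact force between the fingers and pack_blue below 0.3 N and linear speed of pack_blue below 0.02 m/s), for 0.2 s.
4. then the blue-topped pack stands fully down in the blue pocket, let go (z of pack_blue in the frame of pocket_blue between -0.004 and 0.005 m and horizontal distance between pack_blue and pocket_blue below 0.008 m and angle between pack_blue's own z axis and vertical below 0.1 rad and contact force between the fingers and pack_blue below 0.3 N and linear speed of pack_blue below 0.02 m/s), for 0.2 s.
At the end, for the whole second after the job is handed in: The red, blue and yellow packs each stand cap up (within 0.1 rad of upright) in the pocket of their own colour, underside within 5 mm of the pocket's floor and within 8 mm of its centre, released and at rest (all of step 2 and all of step 4 and z of pack_yellow in the frame of pocket_yellow between -0.004 and 0.005 m and horizontal distance between pack_yellow and pocket_yellow below 0.008 m and angle between pack_yellow's own z axis and vertical below 0.1 rad and linear speed of pack_yellow below 0.02 m/s); the robot touches nothing.
It fails at once if a pack is dropped into its pocket from a height (it moves faster than 0.7 m/s inside the pocket, a free fall of some 25 mm) ((horizontal distance between pack_red and pocket_red below 0.015 m and z of pack_red in the frame of pocket_red below 0.09 m and linear speed of pack_red above 0.7 m/s) or (horizontal distance between pack_blue and pocket_blue below 0.015 m and z of pack_blue in the frame of pocket_blue below 0.09 m and linear speed of pack_blue above 0.7 m/s)).
It fails at once if the yellow pack is moved by more than 15 mm (distance of pack_yellow from where it was at the start of the episode above 0.015 m).
It fails at once if the can, the flange or the screwdriver is moved by more than 30 mm (distance of any of can, flange, screwdriver from where it was at the start of the episode above 0.03 m).
It also fails if it takes over 72 s, if anything falls off the work surface, if the arm or the gripper's body presses on something with over 40 N, if the wrist force passes 120 N, or if a joint passes its speed limit or range.

### The arm

A 7-joint arm with a two-finger parallel gripper is mounted at the origin on the work surface. World frame = base frame: x ahead of the robot, y to its left, z up, the work surface at z = 0. Lengths are in m, angles in rad, forces in N, time in s.
With the tool pointing down it reaches from about 0.425 to 0.95 m from the base axis. Payload 4.7 kg.
Tool frame: the origin (TCP) lies between the finger pads; the fingertips stand 11 mm ahead of it and the grasp point (between the pads) lies 8 mm behind it; z points along the fingers, y is the line along which they close (so a half turn about z gives the same grasp; the last joint's range is limited). The gripper opens to 87 mm and grips with 3 to 60 N. Pads are 19 mm wide; open, the fingers measure 117 mm over their backs; the gripper's body (75 mm by 190 mm) begins 51 mm behind the grasp point.
Start: joints at [1.138, 0.469, -0.049, 1.532, 0.024, 1.141, -0.082], TCP at [0.265, -0.621, 0.234] pointing down, gripper open.
Joint ranges: [-2.59, 2.59], [-0.33, 1.99], [-1.39, 1.29], [0.1, 2.45], [-1.04, 4.18], [0.21, 1.99], [-2.66, 2.66]. Speed limits (rad/s): [2.57, 2.57, 3.14, 3.14, 3.14, 3.14, 3.14].

### API

Orientations are given as [roll, pitch, yaw] about the fixed x, y, z axes, in that order (R = Rz(yaw) Ry(pitch) Rx(roll)).
In Python, from plant import manip gives the robot as it stands.
- The arm moves only by the tool jog_arm, never from a script. Its argument "moves" is text: rows parted by semicolons, each of 7 numbers parted by spaces: the shift along the tool's x, y, z in mm, then the turn, a rotation vector about the tool's x, y, z in degrees, then the closure, from 0 (fully open) to 1 (shut). In form: tx ty tz rx ry rz fingers; .... A call has 1 to 5 rows; each row shifts and turns the commanded pose from where the row before left it, along the tool's axes as they then stand; what a row does not reach is not made up. A row lasts 1/12 s, in which the tool goes at most 41.7 mm and 7.16 degrees, less where a joint would pass 70% of its speed; a pose out of reach is approached as far as the arm can. A call is refused whole if a number of a shift passes 41.7 or a number of a turn 7.16, either way. A call with a gripper value outside its range is refused whole. The fingers move at their own pace and stop on an object; "grip_force" is the grip in N (left out, the last holds). Time passes only in rows, so rows that do not move let the fingers close. It gives the time, the measured TCP pose, the force, the opening and the grip force at its end, in the units of the state.
- manip.get_state(): the state, without advancing time (a new reading comes with each control period).
- manip.read_camera(name): name is "scene" or "top" or "wrist"; returns a dict with "img" (384x512x3 uint8, red, green, blue), "K" (3x3 intrinsics, pixels), "k1" (the pictures are not rectified: a ray, as slopes to the right and down, at radius r is drawn at 1 + k1 r^2 times it, then the intrinsics apply), "origin" and "rotation" of the camera in the world; the wrist camera has in their place "tool_from_camera" (4x4, takes a point from camera to tool coordinates, whose origin is the TCP and whose axes are the flange's). Camera axes: x right, y up, looking along -z (the intrinsics and any distortion apply to the point x, -y, -z); pixel columns grow to the right and rows downward; lengths in m; the calibration is good to about 2 mm. A picture is of the moment at which its call begins: read the wrist's pose just before it. There is no depth.
- manip.finish_job(): hands the job in; it is judged then, once.
The state is a dict: "time": time; "q": joint angles; "qd": joint speeds; "tau": joint torques, N m; "tool_pos": TCP position; "eef_rot": TCP orientation; "wrist_force": force on the tool from outside, world axes, zero at the start; "torque": the same for the moment, N m; "opening": opening from 0.0 (shut) to 1.0 (fully open); "finger_force": force on a finger pad.
Only numpy, scipy, OpenCV 4.12 (cv2) and the standard library are available. Lean on these libraries where they do the work, as an engineer would, in place of code of your own. Each camera call takes 0.05 s, during which the arm holds its last target. There are 200 camera calls.

## Working session

There is one attempt and no reset: what is moved stays moved. The work goes in short steps, Python scripts to look and compute and a tool call to move; the robot and the scene stay as the last step left them, time stands still between calls to the robot, and variables do not carry over. Pictures are saved under pics/ and viewed, at most 10 in all, crops included, and the job is handed in when it is done.

Besides the shell and the picture viewer there is one more tool, called after "Call:" as name(argument=value, ...) on one line, values as JSON. jog_arm: Moves the arm, as the interface text tells. Its arguments: {"type":"object","properties":{"moves":{"type":"string"},"grip_force":{"type":"number"}},"required":["moves"]}

```bash
ls; mkdir -p pics; cat > h.py <<'E'
import numpy as np, cv2
from plant import manip
def snap(n,f):
    c=manip.read_camera(n); cv2.imwrite(f,c['img'][:,:,::-1]); return c
E
python3 - <<'E'
from h import *
import pickle
s=manip.get_state(); print({k:np.round(v,3) for k,v in s.items()})
for n in('scene','top'):
    c=snap(n,f'pics/{n}0.png'); pickle.dump(c,open(n+'.pkl','wb')); print(n,c['K'].tolist(),c['k1'],np.round(c['origin'],3),np.round(c['rotation'],3).tolist())
a=cv2.imread('pics/top0.png'); cv2.imwrite('pics/top0b.png',cv2.resize(a,(800,600),interpolation=cv2.INTER_CUBIC))
E
```

```text
pics
{'time': np.float64(0.0), 'q': array([ 1.138,  0.469, -0.049,  1.534,  0.024,  1.141, -0.082]), 'qd': array([-0.002, -0.001,  0.001,  0.001, -0.001, -0.001, -0.001]), 'tau': array([-0.0000e+00, -5.0798e+01, -8.1000e-02, -2.3616e+01, -6.1000e-02,
        3.8000e-02,  0.0000e+00]), 'tool_pos': array([ 0.265, -0.62 ,  0.232]), 'eef_rot': array([-3.14 ,  0.   ,  0.404]), 'wrist_force': array([0.339, 0.32 , 0.003]), 'torque': array([0.004, 0.014, 0.066]), 'finger_force': np.float64(0.0), 'opening': np.float64(0.995)}
scene [[404.0127786236792, 0.0, 258.4264407784503], [0.0, 404.0127786236792, 199.39830767035644], [0.0, 0.0, 1.0]] -0.14423739806686117 [1.38  0.417 0.782] [0.885, -0.01, 2.027]
top [[437.7681107580792, 0.0, 253.62988765726263], [0.0, 437.7681107580792, 194.66956652216498], [0.0, 0.0, 1.0]] 0.018807150531501195 [0.475 0.034 1.297] [0.074, -0.008, -1.591]
```

View pics/top0b.png

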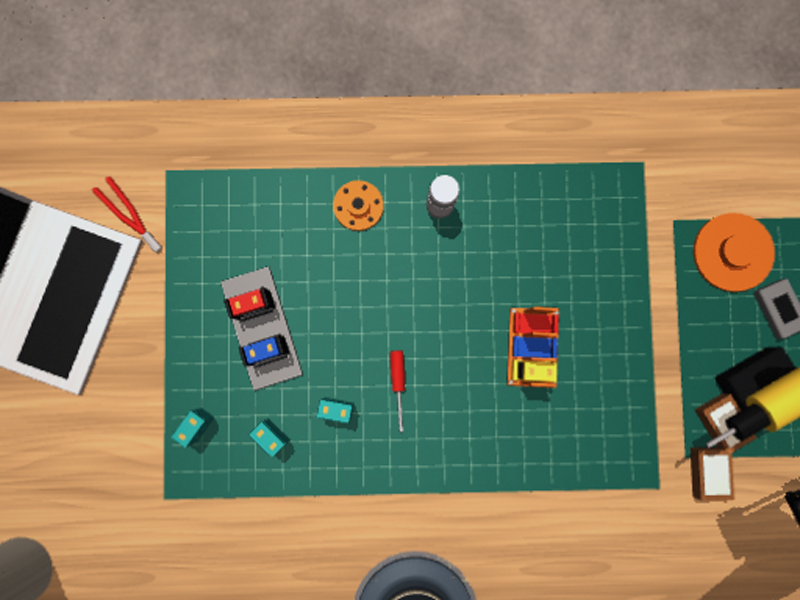

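View pics/scene0.png

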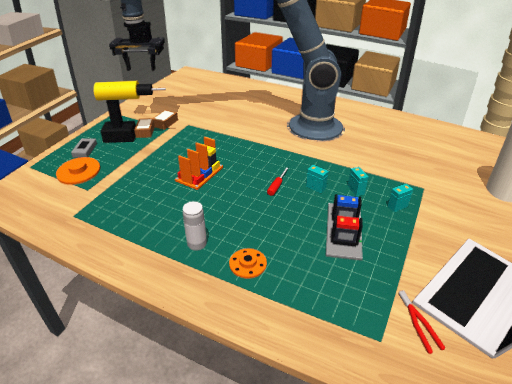

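```bash
python3 - <<'E'
from h import *
a=cv2.imread('pics/top0.png')
f=lambda x,y:cv2.resize(a[y:y+98,x:x+66],None,fx=6,fy=6,interpolation=cv2.INTER_CUBIC)
cv2.imwrite('pics/crop.png',np.hstack([f(136,164),f(310,178)]))
E
```

```text
(no output)
```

View pics/crop.png

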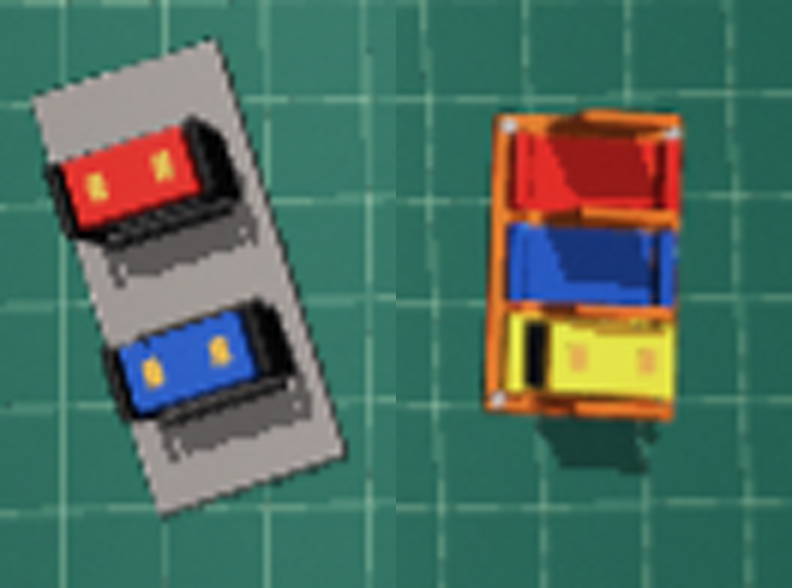

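```bash
cat >> h.py <<'E'
from scipy.spatial.transform import Rotation as R
import pickle
def unproj(c,uv,z,o=None,M=None):
    o=np.array(c['origin']) if o is None else o; M=R.from_euler('xyz',c['rotation']).as_matrix() if M is None else M
    p=cv2.undistortPoints(np.array(uv,float).reshape(-1,1,2),c['K'],np.array([c['k1'],0,0,0,0.]))[:,0]
    d=np.c_[p[:,0],-p[:,1],-np.ones(len(p))]@M.T
    return (o+d*((z-o[2])/d[:,2])[:,None])[:,:2]
E
python3 - <<'E'
from h import *
c=pickle.load(open('top.pkl','rb'))
def g(n,pts,z,off,x0=0):
    q=(np.array(pts,float)-[x0,0]+.5)/6-.5+off; w=unproj(c,q,z); m=w.mean(0)
    print(n,np.round(w,4).tolist(),'mean',np.round(m,4)); 
    for i in range(4):
        e=w[(i+1)%4]-w[i]; print('   ',np.round(np.hypot(*e),4),np.round(np.degrees(np.arctan2(e[1],e[0])),1))
g('charger',[(35,97),(213,40),(347,457),(165,517)],.01,(136,164))
g('red',[(62,165),(183,125),(200,190),(77,228)],.08,(136,164))
g('blue',[(118,347),(240,305),(256,372),(137,416)],.08,(136,164))
g('screws',[(508,126),(673,131),(673,131),(498,400)],.01,(310,178),396)
g('cage',[(498,115),(682,115),(674,418),(486,410)],.01,(310,178),396)
g('yel',[(550,320),(675,318),(672,400),(548,398)],.08,(310,178),396)
print(unproj(c,[(438*.64,190*.64)],.13),unproj(c,[(358*.64,205*.64)],0.01),unproj(c,[(397*.64,352*.64),(401*.64,430*.64)],0.01))
E
```

```text
charger [[0.6203, 0.3518], [0.6469, 0.2645], [0.4413, 0.2007], [0.4141, 0.2891]] mean [0.5307 0.2765]
    0.0913 -73.1
    0.2153 -162.8
    0.0925 107.1
    0.2155 16.9
red [[0.5805, 0.3221], [0.598, 0.2661], [0.5676, 0.2584], [0.5511, 0.3152]] mean [0.5743 0.2905]
    0.0587 -72.6
    0.0314 -165.8
    0.0592 106.2
    0.0302 13.1
blue [[0.4957, 0.2965], [0.514, 0.2403], [0.4829, 0.2331], [0.4639, 0.2879]] mean [0.4891 0.2645]
    0.0591 -72.0
    0.0319 -167.0
    0.058 109.2
    0.033 15.1
screws [[0.554, -0.1976], [0.5499, -0.2785], [0.5499, -0.2785], [0.4203, -0.1883]] mean [ 0.5185 -0.2357]
    0.0811 -92.9
    0.0 0.0
    0.158 145.2
    0.134 -4.0
cage [[0.5595, -0.1928], [0.5577, -0.2833], [0.4099, -0.2737], [0.4156, -0.1823]] mean [ 0.4857 -0.233 ]
    0.0904 -91.1
    0.1481 176.3
    0.0916 86.5
    0.1443 -4.2
yel [[0.4595, -0.2014], [0.4593, -0.2592], [0.4217, -0.2564], [0.4237, -0.1993]] mean [ 0.441  -0.2291]
    0.0578 -90.2
    0.0377 175.7
    0.0572 88.0
    0.0359 -3.5
[[ 0.75780339 -0.0529304 ]] [[0.76072056 0.09133208]] [[0.47982034 0.02265095]
 [0.33500147 0.01812365]]
```

```bash
cat >> h.py <<'E'
def plan(wps,f,cur=None,step=34,rot=7):
    """wps: x,y,z,yaw deg; prints rows in tool frame, tool kept pointing down"""
    s=manip.get_state()
    cur=np.r_[s['tool_pos'],np.degrees(s['eef_rot'][2])] if cur is None else np.array(cur,float)
    print('from',np.round(cur,4)); rows=[]
    for w in wps:
        w=np.array(w,float); d=w-cur; n=int(np.ceil(max(np.linalg.norm(d[:3])*1e3/step,abs(d[3])/rot,1)-1e-6))
        for i in range(n):
            t=cur+(w-cur)/(n-i); a=np.radians(cur[3]); c,s_=np.cos(a),np.sin(a); M=np.array([[c,s_,0],[s_,-c,0],[0,0,-1]]).T
            loc=np.round(M.T@(t[:3]-cur[:3])*1e3,0 if i<n-1 else 1); r=np.round(-(t[3]-cur[3]),0 if i<n-1 else 1)
            cur[:3]+=M@loc/1e3; cur[3]-=r; rows.append('%g %g %g 0 0 %g %s'%(*(loc+0.),r+0.,f))
        rows.append('|')
    print('\n'.join('; '.join(rows[i:i+5]) for i in range(0,len(rows),5))); print('end',np.round(cur,4))
E
python3 - <<'E'
from h import *
plan([(.486,-.233,.30,-4)],0)
E
```

```text
from [ 0.265  -0.6202  0.2326 23.1369]
25 -19 -5 0 0 2 0; 25 -20 -5 0 0 2 0; 24 -21 -5 0 0 2 0; 23 -22 -5 0 0 2 0; 22 -23 -5 0 0 2 0
22 -23 -5 0 0 2 0; 21 -24 -5 0 0 2 0; 20 -25 -5 0 0 2 0; 19 -25 -5 0 0 2 0; 18 -26 -4 0 0 2 0
17 -27 -5 0 0 2 0; 17 -27 -4 0 0 2 0; 15 -28 -5 0 0 2 0; 14.7 -29.1 -4.4 0 0 1.1 0; |
end [ 0.486  -0.233   0.3    -3.9631]
```

Call:
jog_arm(moves="25 -19 -5 0 0 2 0; 25 -20 -5 0 0 2 0; 24 -21 -5 0 0 2 0; 23 -22 -5 0 0 2 0; 22 -23 -5 0 0 2 0")

```text
time: 0.52
tool_pos: [0.3438, -0.4807, 0.2582]
eef_rot: [-3.141, 0.0, 0.227]
wrist_force: [0.1, -0.4, 0.1]
opening: 1.0
finger_force: 0.0
```

Call:
jog_arm(moves="22 -23 -5 0 0 2 0; 21 -24 -5 0 0 2 0; 20 -25 -5 0 0 2 0; 19 -25 -5 0 0 2 0; 18 -26 -4 0 0 2 0")

```text
time: 0.93
tool_pos: [0.4231, -0.3432, 0.2827]
eef_rot: [-3.142, 0.0, 0.053]
wrist_force: [-0.2, -0.4, -1.3]
opening: 0.998
finger_force: 0.0
```

Call:
jog_arm(moves="17 -27 -5 0 0 2 0; 17 -27 -4 0 0 2 0; 15 -28 -5 0 0 2 0; 14.7 -29.1 -4.4 0 0 1.1 0; 0 0 0 0 0 0 0")

```text
time: 1.35
tool_pos: [0.4901, -0.2258, 0.3018]
eef_rot: [-3.138, -0.003, -0.058]
wrist_force: [-0.2, 1.1, -0.2]
opening: 1.0
finger_force: 0.0
```

Call:
jog_arm(moves="0 0 0 0 0 0 0; 0 0 0 0 0 0 0; 0 0 0 0 0 0 0")

```text
time: 1.6
tool_pos: [0.4852, -0.2349, 0.3005]
eef_rot: [3.141, 0.001, -0.072]
wrist_force: [1.0, -1.4, -0.7]
opening: 0.998
finger_force: 0.0
```

```bash
python3 - <<'E'
from h import *
s=manip.get_state(); print(s['time'],np.round(s['tool_pos'],4),np.degrees(s['eef_rot']),np.abs(s['qd']).max())
c=snap('wrist','pics/w1.png'); pickle.dump((s,c),open('w1.pkl','wb')); print(c['K'],c['k1'],np.round(c['tool_from_camera'],3))
cv2.imwrite('pics/w1b.png',cv2.resize(cv2.imread('pics/w1.png'),(800,600),interpolation=cv2.INTER_CUBIC))
E
```

```text
1.6 [ 0.4852 -0.2349  0.3005] [ 1.79978952e+02  6.90721772e-02 -4.10212717e+00] 0.007450590437181858
[[276.70050015   0.         254.31341129]
 [  0.         276.70050015 194.47529021]
 [  0.           0.           1.        ]] -0.06314809949051056 [[-0.001  0.965  0.262  0.071]
 [ 1.     0.001  0.     0.   ]
 [-0.     0.262 -0.965 -0.151]
 [ 0.     0.     0.     1.   ]]
```

View pics/w1b.png

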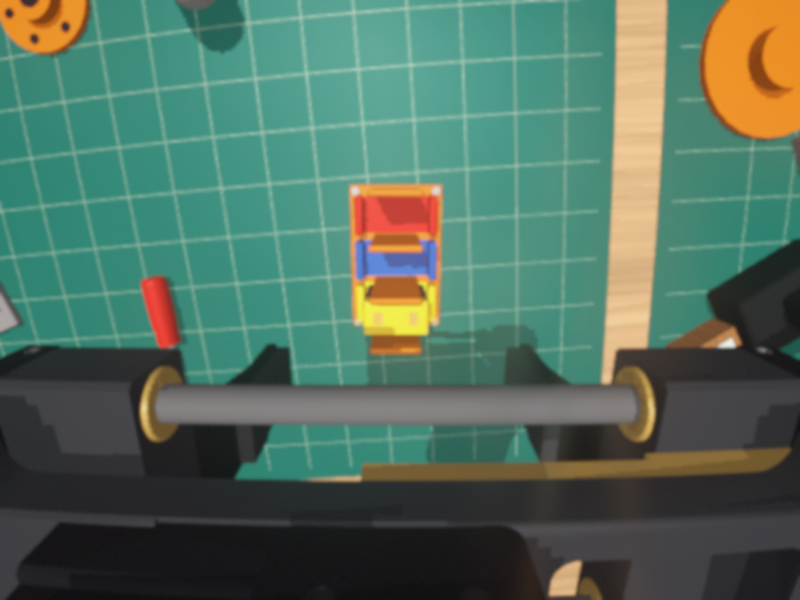

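```bash
python3 - <<'E'
from h import *
a=cv2.imread('pics/w1.png')
cv2.imwrite('pics/w1c.png',cv2.resize(a[113:170,216:292],None,fx=10,fy=10,interpolation=cv2.INTER_CUBIC))
cv2.imwrite('pics/w1c.png',cv2.resize(a[113:173,216:292],None,fx=10,fy=10,interpolation=cv2.INTER_CUBIC))
E
```

```text
(no output)
```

View pics/w1c.png

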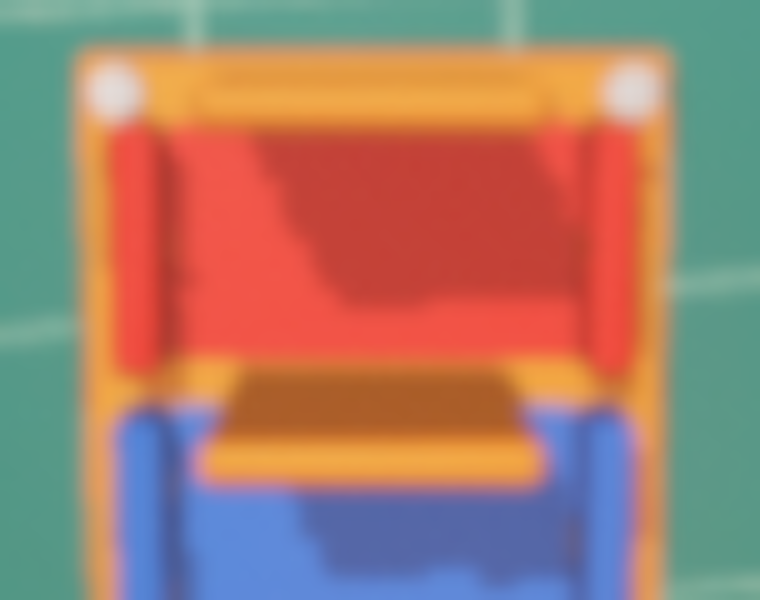

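```bash
python3 - <<'E'
from h import *
s,c=pickle.load(open('w1.pkl','rb'))
T=np.array(c['tool_from_camera']); Rt=R.from_euler('xyz',s['eef_rot']).as_matrix()
o=s['tool_pos']+Rt@T[:3,3]; M=Rt@T[:3,:3]
f=lambda p,z:unproj(c,(np.array(p,float)+.5)/10-.5+[216,113],z,o,M)
W=[];L=[]
def add(n,p,z,loc):
    w=f([p],z)[0]; W.append(w);L.append(loc); 
add('c',(78,50),.01,(73,46)); add('c',(672,50),.01,(73,-46))
add('rbl',(160,252),.032,(44,32)); add('rbr',(590,252),.032,(44,-32))
add('p2l',(195,463),.105,(22,22)); add('p2r',(550,463),.105,(22,-22))
add('p1l',(190,105),.105,(66,22)); add('p1r',(550,105),.105,(66,-22))
W=np.array(W);L=np.array(L)/1e3
from scipy.optimize import least_squares
def X(p): a=p[2]; return p[:2]+L@np.array([[np.cos(a),np.sin(a)],[-np.sin(a),np.cos(a)]])
r=least_squares(lambda p:(X(p)-W).ravel(),[.486,-.233,-.07]); p=r.x
print(np.round(p[:2],4),np.degrees(p[2])); print(np.round((W-X(p))*1e3,1).tolist())
for k in(44,0): print(p[:2]+k/1e3*np.array([np.cos(p[2]),np.sin(p[2])]))
plan([(.574,.290,.19,107)],0)
plan([(.574,.290,.054,107)],0,(.574,.290,.19,107))
E
```

```text
[ 0.486  -0.2333] -4.150777072929731
[[0.2, -0.2], [0.1, 0.1], [-0.3, -0.0], [-0.4, -0.1], [0.3, 0.2], [0.2, -0.3], [-0.0, 0.1], [-0.0, 0.3]]
[ 0.52990571 -0.23646253]
[ 0.48602112 -0.23327775]
from [ 0.4852 -0.2349  0.3005 -4.1223]
3 -33 7 0 0 -7 0; 7 -32 7 0 0 -7 0; 11 -31 7 0 0 -7 0; 15 -30 7 0 0 -7 0; 18 -28 7 0 0 -7 0
22 -25 7 0 0 -7 0; 25 -23 7 0 0 -7 0; 27 -19 7 0 0 -7 0; 29 -16 7 0 0 -7 0; 31 -12 7 0 0 -7 0
32 -8 7 0 0 -7 0; 33 -4 7 0 0 -7 0; 33 0 7 0 0 -7 0; 33 3 7 0 0 -7 0; 33 8 6 0 0 -7 0
31.8 11.5 6.5 0 0 -6.1 0; |
end [  0.574    0.29     0.19   106.9777]
from [  0.574   0.29    0.19  107.   ]
0 0 34 0 0 0 0; 0 0 34 0 0 0 0; 0 0 34 0 0 0 0; 0 0 34 0 0 0 0; |
end [5.74e-01 2.90e-01 5.40e-02 1.07e+02]
```

Candidates (800-px top view): red-topped pack (249,303) vs red pocket (535,321) and screwdriver handle (397,370). Blue-topped pack (264,350) vs blue pocket (535,346) and turquoise look-alikes (190,428), (269,438), (336,411). The close crop confirms red and blue caps in the two charger bays; those are my picks. The wrist crop shows the cage with red pocket first at the far side (blocks at 160/590), plate tops at rows 105 and 463; the fit residual is below 0.5 mm.

Call:
jog_arm(moves="3 -33 7 0 0 -7 0; 7 -32 7 0 0 -7 0; 11 -31 7 0 0 -7 0; 15 -30 7 0 0 -7 0; 18 -28 7 0 0 -7 0")

```text
time: 2.07
tool_pos: [0.5126, -0.07, 0.2656]
eef_rot: [3.141, 0.0, 0.545]
wrist_force: [0.7, 0.3, -1.4]
opening: 0.998
finger_force: 0.0
```

Call:
jog_arm(moves="22 -25 7 0 0 -7 0; 25 -23 7 0 0 -7 0; 27 -19 7 0 0 -7 0; 29 -16 7 0 0 -7 0; 31 -12 7 0 0 -7 0")

```text
time: 2.48
tool_pos: [0.541, 0.0942, 0.2305]
eef_rot: [3.141, 0.001, 1.156]
wrist_force: [0.9, -0.7, 0.0]
opening: 0.997
finger_force: 0.0
```

Call:
jog_arm(moves="32 -8 7 0 0 -7 0; 33 -4 7 0 0 -7 0; 33 0 7 0 0 -7 0; 33 3 7 0 0 -7 0; 33 8 6 0 0 -7 0")

```text
time: 2.9
tool_pos: [0.5691, 0.2578, 0.196]
eef_rot: [-3.141, 0.001, 1.767]
wrist_force: [0.4, -0.3, 0.6]
opening: 1.0
finger_force: 0.0
```

Call:
jog_arm(moves="31.8 11.5 6.5 0 0 -6.1 0; 0 0 0 0 0 0 0; 0 0 0 0 0 0 0; 0 0 0 0 0 0 0; 0 0 0 0 0 0 0")

```text
time: 3.32
tool_pos: [0.5744, 0.2893, 0.1903]
eef_rot: [-3.141, 0.002, 1.866]
wrist_force: [-0.1, -0.5, -0.6]
opening: 1.001
finger_force: 0.0
```

```bash
python3 - <<'E'
from h import *
s=manip.get_state(); print(np.abs(s['qd']).max(),s['q'])
plan([(.574,.290,.054,107)],0)
c=snap('wrist','pics/w2.png')
T=np.array(c['tool_from_camera']); Rt=R.from_euler('xyz',s['eef_rot']).as_matrix()
pickle.dump((s,c),open('w2.pkl','wb'))
hsv=cv2.cvtColor(c['img'],cv2.COLOR_RGB2HSV)
for n,lo,hi in(('red',(0,140,90),(8,255,255)),('blue',(105,140,60),(125,255,255))):
    k,_,st,ce=cv2.connectedComponentsWithStats(cv2.inRange(hsv,lo,hi))
    for i in range(1,k):
        if st[i,4]>150: print(n,st[i],unproj(c,[ce[i]],.08,s['tool_pos']+Rt@T[:3,3],Rt@T[:3,:3]))
E
```

```text
0.008963208860240405 [-0.05981513  0.54583398 -0.68166285  1.63208031  0.3775761   1.09980399
 -0.54906492]
from [  0.5744   0.2893   0.1903 106.9279]
0 0 27 0 0 0 0; 0 0 27 0 0 0 0; 0 0 27 0 0 0 0; 0 0 28 0 0 0 0; 0.8 -0.2 27.3 0 0 -0.1 0
|
end [5.740000e-01 2.900000e-01 5.400000e-02 1.070279e+02]
red [ 429    0   83   48 1544] [[0.7131981  0.49385867]]
red [ 240  163   34   60 1675] [[0.57468525 0.29254162]]
blue [ 149  163   38   60 1653] [[0.49179355 0.26759423]]
```

Call:
jog_arm(moves="0 0 27 0 0 0 0; 0 0 27 0 0 0 0; 0 0 27 0 0 0 0; 0 0 28 0 0 0 0; 0 0 27 0 0 0 0", grip_force=20)

```text
time: 3.78
tool_pos: [0.5743, 0.2898, 0.0538]
eef_rot: [3.141, 0.001, 1.867]
wrist_force: [0.5, -0.1, -0.4]
opening: 0.998
finger_force: 0.0
```

Call:
jog_arm(moves="0 0 0 0 0 0 0; 0 0 0 0 0 0 1; 0 0 0 0 0 0 1; 0 0 0 0 0 0 1; 0 0 0 0 0 0 1")

```text
time: 4.2
tool_pos: [0.5747, 0.2923, 0.0567]
eef_rot: [3.138, -0.001, 1.869]
wrist_force: [-0.7, 0.2, 0.7]
opening: 0.782
finger_force: 0.0
```

Call:
jog_arm(moves="0 0 0 0 0 0 1; 0 0 0 0 0 0 1; 0 0 0 0 0 0 1")

```text
time: 4.45
tool_pos: [0.5738, 0.2918, 0.055]
eef_rot: [3.141, 0.0, 1.87]
wrist_force: [0.7, 0.3, 0.1]
opening: 0.554
finger_force: 0.0
```

```bash
python3 - <<'E'
from h import *
print(manip.get_state()['opening'])
plan([(.574,.290,.19,107),(.58,-.03,.15,85.8),(.58,-.03,.046,85.8)],1)
E
```

```text
0.5536458488677817
from [5.738000e-01 2.918000e-01 5.500000e-02 1.071351e+02]
0 0 -34 0 0 0 1; -1 0 -34 0 0 0 1; 0 0 -33 0 0 0 1; -0.8 -0.3 -34 0 0 0.1 1; |
-31 -9 4 0 0 2 1; -31 -8 4 0 0 2 1; -31 -7 4 0 0 2 1; -32 -5 4 0 0 2 1; -32 -4 4 0 0 2 1
-32 -3 4 0 0 2 1; -32 -2 4 0 0 2 1; -32 -1 4 0 0 2 1; -32 0 4 0 0 3 1; -31.2 0.8 4 0 0 2.2 1
|; 0 0 26 0 0 0 1; 0 0 26 0 0 0 1; 0 0 26 0 0 0 1; 0 0 26 0 0 0 1
|
end [ 5.80000e-01 -3.00000e-02  4.60000e-02  8.58351e+01]
```

Call:
jog_arm(moves="0 0 0 0 0 0 1; 0 0 0 0 0 0 1; 0 0 0 0 0 0 1; 0 0 0 0 0 0 1; 0 0 0 0 0 0 1")

```text
time: 4.87
tool_pos: [0.5744, 0.2921, 0.0548]
eef_rot: [3.14, -0.0, 1.87]
wrist_force: [1.2, -0.3, 0.9]
opening: 0.366
finger_force: 19.9
```

Call:
jog_arm(moves="0 0 -15 0 0 0 1; 0 0 -30 0 0 0 1; -1 0 -34 0 0 0 1; 0 0 -34 0 0 0 1; -1 0 -22 0 0 0 1")

```text
time: 5.28
tool_pos: [0.5735, 0.2904, 0.1927]
eef_rot: [3.141, -0.001, 1.871]
wrist_force: [0.3, 0.9, -2.2]
opening: 0.373
finger_force: 19.9
```

Call:
jog_arm(moves="-31 -9 4 0 0 2 1; -31 -8 4 0 0 2 1; -31 -7 4 0 0 2 1; -32 -5 4 0 0 2 1; -32 -4 4 0 0 2 1")

```text
time: 5.7
tool_pos: [0.5759, 0.1273, 0.169]
eef_rot: [-3.138, 0.001, 1.694]
wrist_force: [1.3, -1.6, -3.3]
opening: 0.368
finger_force: 19.9
```

Call:
jog_arm(moves="-32 -3 4 0 0 2 1; -32 -2 4 0 0 2 1; -32 -1 4 0 0 2 1; -32 0 4 0 0 3 1; -31 1 4 0 0 2 1")

```text
time: 6.12
tool_pos: [0.5793, -0.0317, 0.1491]
eef_rot: [-3.139, 0.0, 1.501]
wrist_force: [-0.0, 1.1, -2.7]
opening: 0.366
finger_force: 19.9
```

Call:
jog_arm(moves="0 0 26 0 0 0 1; 0 0 26 0 0 0 1; 0 0 20 0 0 0 1; 0 0 10 0 0 0 1; 0 0 10 0 0 0 1")

```text
time: 6.53
tool_pos: [0.5797, -0.0299, 0.0564]
eef_rot: [-3.139, 0.0, 1.504]
wrist_force: [-0.2, 1.3, -2.2]
opening: 0.367
finger_force: 19.9
```

Call:
jog_arm(moves="0 0 0 0 0 0 1; 0 0 0 0 0 0 1; 0 0 0 0 0 0 1")

```text
time: 6.78
tool_pos: [0.5818, -0.0297, 0.0586]
eef_rot: [3.14, -0.0, 1.504]
wrist_force: [0.0, -0.2, -2.5]
opening: 0.363
finger_force: 19.9
```

```bash
python3 - <<'E'
from h import *
plan([(.58,-.03,.046,85.8)],1)
E
```

```text
from [ 5.81800e-01 -2.97000e-02  5.86000e-02  8.61559e+01]
-0.4 -1.8 12.6 0 0 0.4 1; |
end [ 5.80000e-01 -3.00000e-02  4.60000e-02  8.57559e+01]
```

Call:
jog_arm(moves="0 0 7 0 0 0 1; 0 0 3 0 0 0 1; 0 0 2 0 0 0 1; 0 0 0 0 0 0 1; 0 0 0 0 0 0 1")

```text
time: 7.2
tool_pos: [0.5809, -0.03, 0.0454]
eef_rot: [-3.141, 0.0, 1.503]
wrist_force: [0.4, -0.2, -2.5]
opening: 0.365
finger_force: 19.9
```

Call:
jog_arm(moves="0 0 1 0 0 0 1; 0 0 0 0 0 0 1; 0 0 0 0 0 0 1")

```text
time: 7.45
tool_pos: [0.5813, -0.03, 0.0448]
eef_rot: [3.141, 0.0, 1.503]
wrist_force: [-0.1, 0.6, -1.1]
opening: 0.368
finger_force: 19.9
```

Call:
jog_arm(moves="0 0 0 0 0 0 0; 0 0 0 0 0 0 0; 0 0 0 0 0 0 0; 0 0 0 0 0 0 0; 0 0 0 0 0 0 0")

```text
time: 7.87
tool_pos: [0.5811, -0.03, 0.0446]
eef_rot: [3.141, 0.0, 1.503]
wrist_force: [0.2, 0.4, -0.7]
opening: 0.661
finger_force: 0.0
```

Call:
jog_arm(moves="0 0 -20 0 0 0 0; 0 0 -35 0 0 0 0; 0 0 -35 0 0 0 0; 0 0 0 0 0 7 0; 0 0 0 0 0 7 0")

```text
time: 8.28
tool_pos: [0.5826, -0.0299, 0.1372]
eef_rot: [3.136, -0.002, 1.253]
wrist_force: [0.4, -0.2, -1.0]
opening: 0.978
finger_force: 0.0
```

Call:
jog_arm(moves="0 0 0 0 0 7 0; 0 0 0 0 0 7 0; 0 0 0 0 0 7 0; 0 0 0 0 0 7 0; 0 0 0 0 0 7 0")

```text
time: 8.7
tool_pos: [0.5809, -0.0299, 0.1345]
eef_rot: [3.142, -0.0, 0.642]
wrist_force: [0.6, 0.3, 0.1]
opening: 1.0
finger_force: 0.0
```

Call:
jog_arm(moves="0 0 0 0 0 7 0; 0 0 0 0 0 7 0; 0 0 0 0 0 7 0; 0 0 0 0 0 7 0; 0 0 0 0 0 7 0")

```text
time: 9.12
tool_pos: [0.5809, -0.0299, 0.1345]
eef_rot: [-3.142, -0.0, 0.031]
wrist_force: [-0.3, 0.8, 0.4]
opening: 0.998
finger_force: 0.0
```

Call:
jog_arm(moves="0 0 0 0 0 6 0; 0 0 0 0 0 0 0; 0 0 0 0 0 0 0; 0 0 0 0 0 0 0")

```text
time: 9.45
tool_pos: [0.5809, -0.0299, 0.1345]
eef_rot: [-3.142, -0.0, -0.065]
wrist_force: [-0.1, 0.2, -0.1]
opening: 0.996
finger_force: 0.0
```

```bash
python3 - <<'E'
from h import *
s=manip.get_state(); print(s['q'])
plan([(.5813,-.030,.0445,-3.9)],0)
c=snap('wrist','pics/w3.png'); d=snap('top','pics/t3.png')
pickle.dump((s,c),open('w3.pkl','wb'))
hsv=cv2.cvtColor(d['img'],cv2.COLOR_RGB2HSV)
k,_,st,ce=cv2.connectedComponentsWithStats(cv2.inRange(hsv,(0,140,90),(8,255,255)))
for i in range(1,k):
    if st[i,4]>100: print(st[i],unproj(d,[ce[i]],.07))
cv2.imwrite('pics/w3b.png',cv2.resize(np.hstack([c['img'],d['img'][130:370,120:380].repeat(2,0)[:384].repeat(2,1)])[:,:,::-1],(800,300)))
E
```

```text
[ 0.12869452  0.43127583 -0.1946902   1.8521733   0.10611179  0.86803857
 -1.75299463]
from [ 0.5809 -0.0299  0.1345 -3.7193]
0 0 30 0 0 0 0; 0 0 30 0 0 0 0; 0.4 0.1 30 0 0 0.2 0; |
end [ 0.5813 -0.03    0.0445 -3.9193]
[ 59 113  34  37 327] [[0.75294327 0.51740515]]
[328 200  30  15 360] [[ 0.52736893 -0.22531724]]
[250 225   9  26 210] [[0.44636585 0.02416276]]
```

View pics/w3b.png

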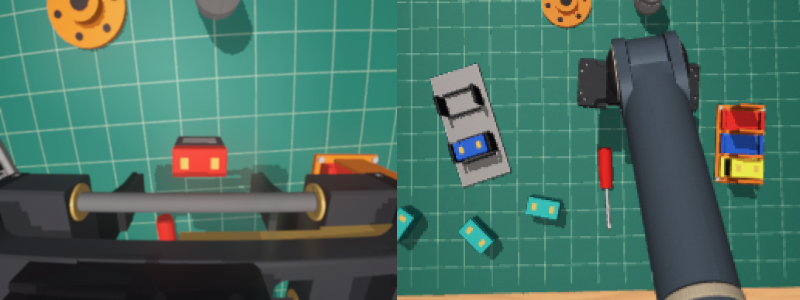

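The wrist view shows the red pack upright on the mat at about (200,155), between the open fingers. The charger's first bay is empty and everything else is unmoved.

Call:
jog_arm(moves="0 0 30 0 0 0 0; 0 0 30 0 0 0 0; 0 0 20 0 0 0 0; 0 0 10 0 0 0 0; 0 0 0 0 0 0 0")

```text
time: 9.97
tool_pos: [0.5792, -0.0301, 0.0422]
eef_rot: [3.141, 0.005, -0.067]
wrist_force: [-0.3, -0.7, 0.2]
opening: 1.001
finger_force: 0.0
```

Call:
jog_arm(moves="0 0 0 0 0 0 1; 0 0 0 0 0 0 1; 0 0 0 0 0 0 1; 0 0 0 0 0 0 1; 0 0 0 0 0 0 1")

```text
time: 10.38
tool_pos: [0.5816, -0.0302, 0.0455]
eef_rot: [3.141, -0.002, -0.067]
wrist_force: [-0.7, -2.0, 1.1]
opening: 0.704
finger_force: 1.4
```

Call:
jog_arm(moves="0 0 0 0 0 0 1; 0 0 0 0 0 0 1; 0 0 0 0 0 0 1")

```text
time: 10.63
tool_pos: [0.5816, -0.0308, 0.0454]
eef_rot: [3.141, -0.002, -0.068]
wrist_force: [-1.6, -1.2, 5.8]
opening: 0.668
finger_force: 20.0
```

```bash
python3 - <<'E'
from h import *
s=manip.get_state(); p=s['tool_pos']; print(s['opening'],s['finger_force'])
y=np.degrees(s['eef_rot'][2])
plan([(p[0],p[1],.19,y),(.5299,-.2365,.19,-4.1),(.5299,-.2365,.12,-4.1)],1)
E
```

```text
0.6682781118352786 19.998792501864955
from [ 0.5816 -0.0308  0.0454 -3.878 ]
0 0 -29 0 0 0 1; 0 0 -29 0 0 0 1; 0 0 -29 0 0 0 1; 0 0 -29 0 0 0 1; 0 0 -28.6 0 0 0 1
|; -5 30 0 0 0 0 1; -5 30 0 0 0 0 1; -6 30 0 0 0 0 1; -5 30 0 0 0 0 1
-6 30 0 0 0 0 1; -5 29 0 0 0 0 1; -5.6 29.7 0 0 0 0.2 1; |; 0 0 23 0 0 0 1
0 0 24 0 0 0 1; 0 0 23 0 0 0 1; |
end [ 0.5299 -0.2365  0.12   -4.078 ]
```

Call:
jog_arm(moves="0 0 -15 0 0 0 1; 0 0 -29 0 0 0 1; 0 0 -35 0 0 0 1; 0 0 -35 0 0 0 1; 0 0 -31 0 0 0 1")

```text
time: 11.05
tool_pos: [0.5804, -0.0296, 0.1907]
eef_rot: [-3.141, 0.001, -0.067]
wrist_force: [1.3, -0.2, -3.0]
opening: 0.666
finger_force: 20.0
```

Call:
jog_arm(moves="-5 30 0 0 0 0 1; -5 30 0 0 0 0 1; -6 30 0 0 0 0 1; -5 30 0 0 0 0 1; -6 30 0 0 0 0 1")

```text
time: 11.47
tool_pos: [0.5428, -0.1786, 0.1887]
eef_rot: [-3.141, 0.001, -0.067]
wrist_force: [0.7, -0.3, -2.4]
opening: 0.668
finger_force: 20.0
```

Call:
jog_arm(moves="-5 29 0 0 0 0 1; -5.6 29.7 0 0 0 0.2 1; 0 0 0 0 0 0 1; 0 0 0 0 0 0 1; 0 0 0 0 0 0 1")

```text
time: 11.88
tool_pos: [0.529, -0.2347, 0.1887]
eef_rot: [-3.14, 0.001, -0.071]
wrist_force: [0.6, 0.8, -2.5]
opening: 0.667
finger_force: 20.0
```

Call:
jog_arm(moves="0 0 0 0 0 0 1; 0 0 0 0 0 0 1; 0 0 0 0 0 0 1; 0 0 0 0 0 0 1")

```text
time: 12.22
tool_pos: [0.5296, -0.2348, 0.1895]
eef_rot: [-3.141, -0.0, -0.069]
wrist_force: [1.6, 0.5, -2.7]
opening: 0.662
finger_force: 20.0
```

```bash
python3 - <<'E'
from h import *
s=manip.get_state(); print(np.degrees(s['eef_rot'])); plan([(.5299,-.2365,.12,-4.1)],1)
c=snap('wrist','pics/w4.png'); pickle.dump((s,c),open('w4.pkl','wb'))
cv2.imwrite('pics/w4b.png',cv2.resize(c['img'][120:245,170:330,::-1],None,fx=5,fy=4.8,interpolation=cv2.INTER_CUBIC)[:600])
E
```

```text
[-1.79989216e+02 -4.62100923e-03 -3.97626540e+00]
from [ 0.5296 -0.2348  0.1895 -3.9763]
0 1 23 0 0 0 1; 0 0 23 0 0 0 1; 0.4 0.6 23.5 0 0 0.1 1; |
end [ 0.5299 -0.2365  0.12   -4.0763]
```

View pics/w4b.png

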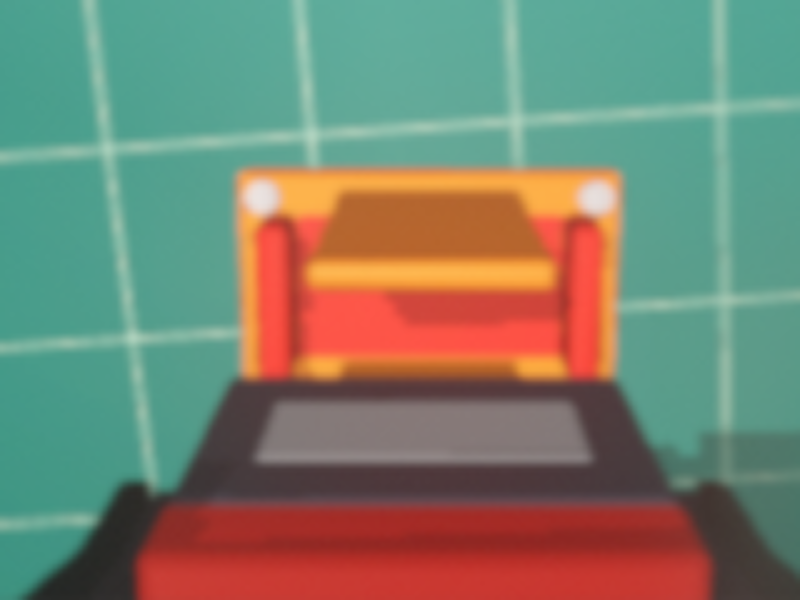

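The view shows the pack hanging squarely before the cage: its far bottom edge is at row 380, columns 237–613, and the outer plate top is at row 276, columns 305–557.

```bash
cat > m.py <<'E'
from h import *
def meas(f,pts):
    s,c=pickle.load(open(f,'rb'))
    T=np.array(c['tool_from_camera']); Rt=R.from_euler('xyz',s['eef_rot']).as_matrix()
    for n,p,z in pts:
        w=unproj(c,[((p[0]+.5)/5-.5+170,(p[1]+.5)/4.8-.5+120)],z,s['tool_pos']+Rt@T[:3,3],Rt@T[:3,:3])[0]
        a=np.radians(-4.15); M=np.array([[np.cos(a),np.sin(a)],[-np.sin(a),np.cos(a)]])
        print(n,'rel tool',np.round((Rt.T@np.r_[w-s['tool_pos'][:2],0])[:2]*1e3,1),'rel cage',np.round(M@(w-[.486,-.2333])*1e3,1))
E
python3 - <<'E'
from m import *
meas('w4.pkl',[('bl',(237,380),.145),('br',(613,380),.145),('p1l',(305,276),.105),('p1r',(557,276),.105),('cl',(238,170),.01),('cr',(622,170),.01)])
E
```

```text
bl rel tool [ 14.6 -27.2] rel cage [58.1 28.9]
br rel tool [14.5 28.1] rel cage [ 58.2 -26.4]
p1l rel tool [ 22.6 -20.3] rel cage [66.2 22. ]
p1r rel tool [22.5 23.4] rel cage [ 66.2 -21.7]
cl rel tool [ 30.  -44.1] rel cage [73.5 45.8]
cr rel tool [29.9 47.6] rel cage [ 73.7 -45.9]
```

Call:
jog_arm(moves="0.5 1.4 25 0 0 0.1 1; 0 0 5 0 0 0 1; 0 0 5 0 0 0 1; 0 0 10 0 0 0 1; 0 0 10 0 0 0 1")

```text
time: 12.68
tool_pos: [0.5304, -0.2373, 0.1345]
eef_rot: [3.141, -0.002, -0.073]
wrist_force: [0.8, 0.1, -2.5]
opening: 0.661
finger_force: 20.0
```

Call:
jog_arm(moves="0 0 0 0 0 0 1; 0 0 0 0 0 0 1; 0 0 0 0 0 0 1")

```text
time: 12.93
tool_pos: [0.5301, -0.2373, 0.1348]
eef_rot: [3.141, -0.001, -0.073]
wrist_force: [0.7, -0.2, -4.2]
opening: 0.664
finger_force: 20.0
```

Call:
jog_arm(moves="0 -0.6 12 0 0 0 1; 0 0 15 0 0 0 1; 0 0 15 0 0 0 1; 0 0 12 0 0 0 1; 0 0 8 0 0 0 1")

```text
time: 13.35
tool_pos: [0.5292, -0.2363, 0.0708]
eef_rot: [-3.141, 0.002, -0.073]
wrist_force: [0.1, 0.2, -2.7]
opening: 0.666
finger_force: 20.0
```

Call:
jog_arm(moves="0 0 5 0 0 0 1; 0 0 3 0 0 0 1; 0 0 2 0 0 0 1; 0 0 0 0 0 0 1; 0 0 0 0 0 0 1")

```text
time: 13.77
tool_pos: [0.5302, -0.2367, 0.0629]
eef_rot: [3.141, -0.001, -0.073]
wrist_force: [0.4, 0.6, -2.2]
opening: 0.663
finger_force: 20.0
```

Call:
jog_arm(moves="0 0 3 0 0 0 1; 0 0 2 0 0 0 1; 0 0 1 0 0 0 1; 0 0 0 0 0 0 1; 0 0 0 0 0 0 1")

```text
time: 14.18
tool_pos: [0.5298, -0.2366, 0.0564]
eef_rot: [3.142, 0.0, -0.073]
wrist_force: [1.0, -1.0, -3.4]
opening: 0.668
finger_force: 20.0
```

Call:
jog_arm(moves="0 0 0 0 0 0 0; 0 0 0 0 0 0 0; 0 0 0 0 0 0 0; 0 0 0 0 0 0 0; 0 0 0 0 0 0 0")

```text
time: 14.6
tool_pos: [0.5301, -0.2367, 0.0568]
eef_rot: [3.141, -0.001, -0.073]
wrist_force: [0.2, 0.7, 0.5]
opening: 0.945
finger_force: 0.0
```

Call:
jog_arm(moves="0 0 -20 0 0 0 0; 0 0 -35 0 0 0 0; 0 0 -40 0 0 0 0; 0 0 -40 0 0 0 0; 0 0 -10 0 0 0 0")

```text
time: 15.02
tool_pos: [0.5333, -0.2377, 0.2085]
eef_rot: [3.138, -0.011, -0.073]
wrist_force: [0.2, -1.0, 0.2]
opening: 1.004
finger_force: 0.0
```

```bash
python3 - <<'E'
from h import *
s=manip.get_state()
plan([(.4885,.264,.19,107)],0)
c=snap('wrist','pics/w5.png'); d=snap('scene','pics/s5.png')
cv2.imwrite('pics/w5b.png',np.hstack([cv2.resize(c['img'][100:250,180:330],(400,400)),cv2.resize(d['img'][125:225,150:250],(400,400))])[:,:,::-1])
E
```

```text
from [ 0.5333 -0.2377  0.2085 -4.1676]
-5 -31 1 0 0 -7 0; -1 -31 1 0 0 -7 0; 3 -31 1 0 0 -7 0; 6 -31 1 0 0 -7 0; 10 -30 1 0 0 -7 0
14 -28 1 0 0 -7 0; 17 -27 1 0 0 -7 0; 20 -24 1 0 0 -7 0; 23 -22 1 0 0 -7 0; 25 -19 1 0 0 -7 0
28 -15 1 0 0 -7 0; 29 -12 1 0 0 -7 0; 30 -8 2 0 0 -7 0; 31 -5 1 0 0 -7 0; 32 -1 2 0 0 -7 0
31.5 3.8 1.5 0 0 -6.2 0; |
end [  0.4885   0.264    0.19   107.0324]
```

View pics/w5b.png

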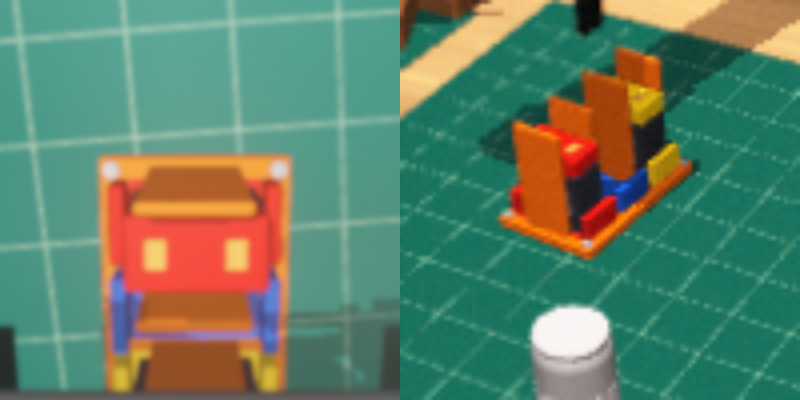

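The red pack is seated in the red pocket, its cap level with yellow (wrist view at (195,250), scene view at (575,150)). On to blue.

Call:
jog_arm(moves="-5 -31 1 0 0 -7 0; -1 -31 1 0 0 -7 0; 3 -31 1 0 0 -7 0; 6 -31 1 0 0 -7 0; 10 -30 1 0 0 -7 0")

```text
time: 15.53
tool_pos: [0.5144, -0.079, 0.1946]
eef_rot: [-3.14, 0.003, 0.544]
wrist_force: [0.6, 0.5, -0.5]
opening: 1.004
finger_force: 0.0
```

Call:
jog_arm(moves="14 -28 1 0 0 -7 0; 17 -27 1 0 0 -7 0; 20 -24 1 0 0 -7 0; 23 -22 1 0 0 -7 0; 25 -19 1 0 0 -7 0")

```text
time: 15.95
tool_pos: [0.4998, 0.0778, 0.1897]
eef_rot: [-3.139, 0.001, 1.155]
wrist_force: [0.9, 0.4, 0.0]
opening: 1.0
finger_force: 0.0
```

Call:
jog_arm(moves="28 -15 1 0 0 -7 0; 29 -12 1 0 0 -7 0; 30 -8 2 0 0 -7 0; 31 -5 1 0 0 -7 0; 32 -1 2 0 0 -7 0")

```text
time: 16.37
tool_pos: [0.486, 0.2343, 0.1827]
eef_rot: [-3.139, 0.001, 1.766]
wrist_force: [0.1, 0.2, -0.2]
opening: 1.001
finger_force: 0.0
```

Call:
jog_arm(moves="31.5 3.8 1.5 0 0 -6.2 0; 0 0 0 0 0 0 0; 0 0 0 0 0 0 0; 0 0 0 0 0 0 0; 0 0 0 0 0 0 0")

```text
time: 16.78
tool_pos: [0.4851, 0.2633, 0.1819]
eef_rot: [-3.14, 0.001, 1.865]
wrist_force: [0.2, 0.1, -1.0]
opening: 0.999
finger_force: 0.0
```

```bash
python3 - <<'E'
from h import *
print(manip.get_state()['q']); plan([(.4882,.2638,.054,107)],0)
E
```

```text
[-0.03799838  0.40645784 -0.68568193  1.85464442  0.30489859  0.98951383
 -0.55945221]
from [  0.4851   0.2633   0.1819 106.883 ]
0 1 32 0 0 0 0; 0 1 32 0 0 0 0; 0 1 32 0 0 0 0; -0.4 0.1 31.9 0 0 -0.1 0; |
end [4.88200e-01 2.63800e-01 5.40000e-02 1.06983e+02]
```

Call:
jog_arm(moves="0 1 32 0 0 0 0; 0 1 32 0 0 0 0; 0 1 32 0 0 0 0; 0 0 25 0 0 0 0; 0 0 7 0 0 0 0")

```text
time: 17.2
tool_pos: [0.4862, 0.2624, 0.051]
eef_rot: [-3.134, 0.003, 1.865]
wrist_force: [-0.4, -0.8, 0.2]
opening: 0.997
finger_force: 0.0
```

Call:
jog_arm(moves="0 0 0 0 0 0 1; 0 0 0 0 0 0 1; 0 0 0 0 0 0 1; 0 0 0 0 0 0 1; 0 0 0 0 0 0 1")

```text
time: 17.62
tool_pos: [0.4888, 0.2665, 0.0564]
eef_rot: [3.139, -0.0, 1.868]
wrist_force: [0.1, 0.6, -0.4]
opening: 0.709
finger_force: 0.0
```

Call:
jog_arm(moves="0 0 0 0 0 0 1; 0 0 0 0 0 0 1; 0 0 0 0 0 0 1; 0 0 0 0 0 0 1; 0 0 0 0 0 0 1")

```text
time: 18.03
tool_pos: [0.4885, 0.2664, 0.0552]
eef_rot: [3.14, -0.0, 1.868]
wrist_force: [1.0, -0.1, 0.3]
opening: 0.367
finger_force: 19.9
```

Call:
jog_arm(moves="0 0 0 0 0 0 1; 0 0 0 0 0 0 1")

```text
time: 18.2
tool_pos: [0.4884, 0.2664, 0.0552]
eef_rot: [3.14, -0.0, 1.868]
wrist_force: [1.6, 0.9, 1.6]
opening: 0.366
finger_force: 19.9
```

```bash
python3 - <<'E'
from h import *
s=manip.get_state(); print(s['opening']); p=s['tool_pos']
plan([(p[0],p[1],.18,107),(.58,-.03,.15,85.8),(.58,-.03,.055,85.8)],1)
E
```

```text
0.3655938799221868
from [4.884000e-01 2.664000e-01 5.520000e-02 1.070374e+02]
0 0 -31 0 0 0 1; 0 0 -31 0 0 0 1; 0 0 -31 0 0 0 1; 0 0 -31.8 0 0 0 1; |
-31 0 3 0 0 2 1; -31 1 3 0 0 2 1; -31 2 3 0 0 2 1; -31 3 3 0 0 2 1; -31 5 3 0 0 2 1
-30 5 3 0 0 2 1; -30 7 3 0 0 2 1; -30 8 3 0 0 2 1; -30 8 3 0 0 3 1; -29.5 10.5 3 0 0 2.2 1
|; 0 0 32 0 0 0 1; 0 0 31 0 0 0 1; 0 0 32 0 0 0 1; |
end [ 5.80000e-01 -3.00000e-02  5.50000e-02  8.58374e+01]
```

Call:
jog_arm(moves="0 0 -15 0 0 0 1; 0 0 -30 0 0 0 1; 0 0 -34 0 0 0 1; 0 0 -30 0 0 0 1; 0 0 -16 0 0 0 1")

```text
time: 18.62
tool_pos: [0.4883, 0.2669, 0.1828]
eef_rot: [3.139, -0.001, 1.868]
wrist_force: [0.8, 0.9, -2.6]
opening: 0.365
finger_force: 19.9
```

Call:
jog_arm(moves="-31 0 3 0 0 2 1; -31 1 3 0 0 2 1; -31 2 3 0 0 2 1; -31 3 3 0 0 2 1; -31 5 3 0 0 2 1")

```text
time: 19.03
tool_pos: [0.5326, 0.1156, 0.1641]
eef_rot: [-3.139, 0.001, 1.692]
wrist_force: [0.8, -0.7, -2.4]
opening: 0.365
finger_force: 19.9
```

Call:
jog_arm(moves="-30 5 3 0 0 2 1; -30 7 3 0 0 2 1; -30 8 3 0 0 2 1; -30 8 3 0 0 3 1; -29.5 10.5 3 0 0 2.2 1")

```text
time: 19.45
tool_pos: [0.5785, -0.0318, 0.1489]
eef_rot: [-3.139, 0.0, 1.496]
wrist_force: [0.4, 1.1, -3.1]
opening: 0.371
finger_force: 19.9
```

Call:
jog_arm(moves="0 0 30 0 0 0 1; 0 0 30 0 0 0 1; 0 0 22 0 0 0 1; 0 0 10 0 0 0 1; 0 0 0 0 0 0 1")

```text
time: 19.87
tool_pos: [0.5768, -0.0304, 0.055]
eef_rot: [-3.135, 0.0, 1.498]
wrist_force: [-0.4, -0.3, -1.8]
opening: 0.369
finger_force: 19.9
```

Call:
jog_arm(moves="0 0 0 0 0 0 1; 0 0 0 0 0 0 1; 0 0 0 0 0 0 1")

```text
time: 20.12
tool_pos: [0.5807, -0.0301, 0.0596]
eef_rot: [3.139, -0.0, 1.498]
wrist_force: [0.6, 0.2, -3.0]
opening: 0.368
finger_force: 19.9
```

Call:
jog_arm(moves="0 0 7 0 0 0 1; 0 0 4 0 0 0 1; 0 0 2 0 0 0 1; 0 0 0 0 0 0 1; 0 0 0 0 0 0 1")

```text
time: 20.53
tool_pos: [0.5794, -0.0303, 0.0448]
eef_rot: [-3.141, 0.0, 1.498]
wrist_force: [-0.1, 0.6, -2.4]
opening: 0.369
finger_force: 20.0
```

Call:
jog_arm(moves="0 0 1 0 0 0 1; 0 0 0 0 0 0 1; 0 0 0 0 0 0 1; 0 0 0 0 0 0 1")

```text
time: 20.87
tool_pos: [0.5795, -0.0304, 0.0448]
eef_rot: [-3.142, 0.001, 1.498]
wrist_force: [-2.0, 0.2, 5.2]
opening: 0.369
finger_force: 20.0
```

On the bench. Release, lift, turn 90°, lower.

Call:
jog_arm(moves="0 0 0 0 0 0 0; 0 0 0 0 0 0 0; 0 0 0 0 0 0 0; 0 0 0 0 0 0 0; 0 0 0 0 0 0 0")

```text
time: 21.28
tool_pos: [0.5795, -0.0303, 0.0439]
eef_rot: [3.141, -0.0, 1.498]
wrist_force: [0.2, -0.1, 0.4]
opening: 0.659
finger_force: 0.0
```

Call:
jog_arm(moves="0 0 -20 0 0 0 0; 0 0 -35 0 0 0 0; 0 0 -35 0 0 0 0; 0 0 0 0 0 7 0; 0 0 0 0 0 7 0")

```text
time: 21.7
tool_pos: [0.5812, -0.0303, 0.1366]
eef_rot: [3.136, -0.002, 1.248]
wrist_force: [-0.6, 0.2, -0.0]
opening: 0.976
finger_force: 0.0
```

Call:
jog_arm(moves="0 0 0 0 0 7 0; 0 0 0 0 0 7 0; 0 0 0 0 0 7 0; 0 0 0 0 0 7 0; 0 0 0 0 0 7 0")

```text
time: 22.12
tool_pos: [0.5794, -0.0303, 0.1339]
eef_rot: [3.142, -0.0, 0.637]
wrist_force: [-1.1, 1.1, 0.4]
opening: 0.998
finger_force: 0.0
```

Call:
jog_arm(moves="0 0 0 0 0 7 0; 0 0 0 0 0 7 0; 0 0 0 0 0 7 0; 0 0 0 0 0 7 0; 0 0 0 0 0 7 0")

```text
time: 22.53
tool_pos: [0.5794, -0.0302, 0.1339]
eef_rot: [-3.142, 0.0, 0.026]
wrist_force: [0.4, -0.9, -0.0]
opening: 0.996
finger_force: 0.0
```

Call:
jog_arm(moves="0 0 0 0 0 6 0; 0 0 0 0 0 0 0; 0 0 0 0 0 0 0; 0 0 0 0 0 0 0")

```text
time: 22.87
tool_pos: [0.5795, -0.0302, 0.1339]
eef_rot: [-3.142, 0.0, -0.07]
wrist_force: [0.0, 0.1, -0.6]
opening: 1.002
finger_force: 0.0
```

```bash
python3 - <<'E'
from h import *
plan([(.5795,-.0304,.0448,-4.17)],0)
E
```

```text
from [ 0.5795 -0.0302  0.1339 -4.0176]
0 0 30 0 0 0 0; 0 0 30 0 0 0 0; 0.1 0.2 29.1 0 0 0.2 0; |
end [ 0.5795 -0.0304  0.0448 -4.2176]
```

Call:
jog_arm(moves="0 0 30 0 0 0 0; 0 0 30 0 0 0 0; 0 0 19 0 0 0 0; 0 0 10 0 0 0 0; 0 0 0 0 0 0 0")

```text
time: 23.28
tool_pos: [0.5778, -0.0304, 0.0427]
eef_rot: [3.142, 0.005, -0.072]
wrist_force: [-0.1, -1.1, 0.6]
opening: 0.999
finger_force: 0.0
```

Call:
jog_arm(moves="0 0 0 0 0 0 1; 0 0 0 0 0 0 1; 0 0 0 0 0 0 1; 0 0 0 0 0 0 1; 0 0 0 0 0 0 1")

```text
time: 23.7
tool_pos: [0.5801, -0.0305, 0.0459]
eef_rot: [3.141, -0.002, -0.073]
wrist_force: [-0.6, -1.2, 1.8]
opening: 0.707
finger_force: 1.1
```

Call:
jog_arm(moves="0 0 0 0 0 0 1; 0 0 0 0 0 0 1; 0 0 0 0 0 0 1; 0 0 0 0 0 0 1")

```text
time: 24.03
tool_pos: [0.5801, -0.031, 0.0459]
eef_rot: [3.141, -0.001, -0.073]
wrist_force: [-1.3, -2.2, 6.6]
opening: 0.667
finger_force: 20.0
```

```bash
python3 - <<'E'
from h import *
s=manip.get_state(); p=s['tool_pos']; print(s['opening'],s['finger_force'])
y=np.degrees(s['eef_rot'][2])
plan([(p[0],p[1],.19,y),(.486,-.2333,.19,-4.15)],1)
E
```

```text
0.6669467895317692 19.999293617438525
from [ 0.5801 -0.031   0.0459 -4.1755]
0 0 -29 0 0 0 1; 0 0 -29 0 0 0 1; 0 0 -29 0 0 0 1; 0 0 -29 0 0 0 1; 0 0 -28.1 0 0 0 1
|; -11 30 0 0 0 0 1; -11 30 0 0 0 0 1; -11 30 0 0 0 0 1; -12 30 0 0 0 0 1
-11 30 0 0 0 0 1; -12 29 0 0 0 0 1; -11.1 29.6 0 0 0 0 1; |
end [ 0.486  -0.2333  0.19   -4.1755]
```

Call:
jog_arm(moves="0 0 -15 0 0 0 1; 0 0 -29 0 0 0 1; 0 0 -35 0 0 0 1; 0 0 -35 0 0 0 1; 0 0 -31 0 0 0 1")

```text
time: 24.45
tool_pos: [0.579, -0.0299, 0.1913]
eef_rot: [-3.141, 0.0, -0.072]
wrist_force: [0.2, -0.6, -2.5]
opening: 0.664
finger_force: 20.0
```

Call:
jog_arm(moves="-11 30 0 0 0 0 1; -11 30 0 0 0 0 1; -11 30 0 0 0 0 1; -12 30 0 0 0 0 1; -11 30 0 0 0 0 1")

```text
time: 24.87
tool_pos: [0.5112, -0.1765, 0.1893]
eef_rot: [-3.141, 0.001, -0.072]
wrist_force: [-0.0, -1.1, -2.4]
opening: 0.662
finger_force: 20.0
```

Call:
jog_arm(moves="-12 29 0 0 0 0 1; -11 29.5 0 0 0 0 1; 0 0 0 0 0 0 1; 0 0 0 0 0 0 1; 0 0 0 0 0 0 1")

```text
time: 25.28
tool_pos: [0.4854, -0.2317, 0.1894]
eef_rot: [-3.14, 0.001, -0.072]
wrist_force: [0.8, -0.0, -3.5]
opening: 0.661
finger_force: 20.0
```

Call:
jog_arm(moves="0 0 0 0 0 0 1; 0 0 0 0 0 0 1; 0 0 0 0 0 0 1; 0 0 0 0 0 0 1")

```text
time: 25.62
tool_pos: [0.4859, -0.2317, 0.1899]
eef_rot: [-3.141, 0.0, -0.071]
wrist_force: [0.3, -0.6, -2.9]
opening: 0.663
finger_force: 20.0
```

```bash
python3 - <<'E'
from h import *
s=manip.get_state(); print(np.degrees(s['eef_rot'])); plan([(.486,-.2333,.16,-4.15)],1)
c=snap('wrist','pics/w6.png'); pickle.dump((s,c),open('w6.pkl','wb'))
cv2.imwrite('pics/w6b.png',cv2.resize(c['img'][120:245,170:330,::-1],None,fx=5,fy=4.8,interpolation=cv2.INTER_CUBIC)[:600])
E
```

```text
[-1.79990485e+02  1.41560395e-03 -4.07197631e+00]
from [ 0.4859 -0.2317  0.1899 -4.072 ]
0.2 1.6 29.9 0 0 0.1 1; |
end [ 0.486  -0.2333  0.16   -4.172 ]
```

View pics/w6b.png

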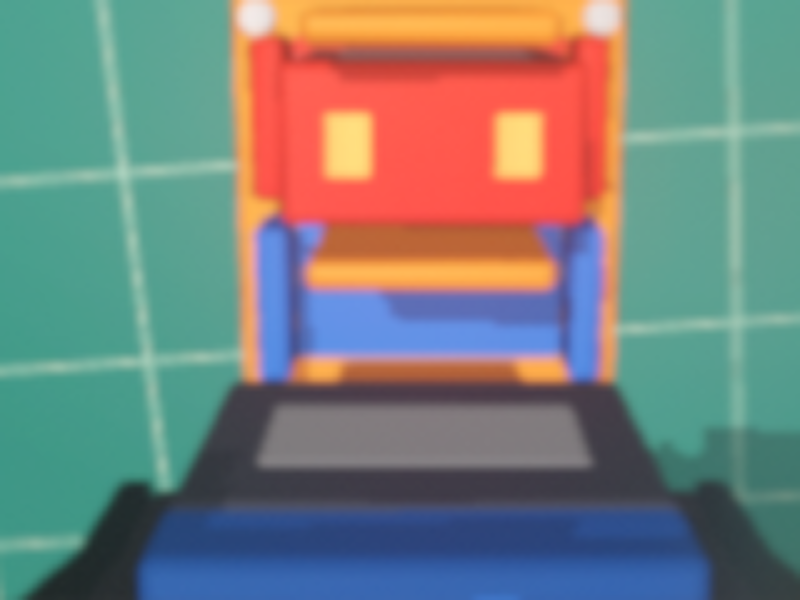

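The blue pack hangs as the red one did: its far bottom edge is at row 383 (columns 237–613) and the plate top at row 275 (305–557), so the same small shift applies.

Call:
jog_arm(moves="0.6 1.3 25 0 0 0.1 1; 0 0 5 0 0 0 1; 0 0 5 0 0 0 1; 0 0 10 0 0 0 1; 0 0 10 0 0 0 1")

```text
time: 26.08
tool_pos: [0.4867, -0.234, 0.1349]
eef_rot: [3.141, -0.002, -0.074]
wrist_force: [0.8, 1.1, -2.6]
opening: 0.66
finger_force: 20.0
```

Call:
jog_arm(moves="0 0 0 0 0 0 1; 0 0 0 0 0 0 1; 0 0 0 0 0 0 1")

```text
time: 26.33
tool_pos: [0.4863, -0.234, 0.1352]
eef_rot: [3.141, -0.001, -0.074]
wrist_force: [-0.0, 0.5, -1.7]
opening: 0.666
finger_force: 20.0
```

Call:
jog_arm(moves="0 -0.6 12 0 0 0 1; 0 0 15 0 0 0 1; 0 0 15 0 0 0 1; 0 0 12 0 0 0 1; 0 0 8 0 0 0 1")

```text
time: 26.75
tool_pos: [0.4861, -0.2333, 0.0725]
eef_rot: [-3.142, 0.0, -0.074]
wrist_force: [0.4, -0.1, -1.6]
opening: 0.664
finger_force: 20.0
```

Call:
jog_arm(moves="0 0 5 0 0 0 1; 0 0 4 0 0 0 1; 0 0 3 0 0 0 1; 0 0 2 0 0 0 1; 0 0 0 0 0 0 1")

```text
time: 27.17
tool_pos: [0.4862, -0.2334, 0.059]
eef_rot: [3.141, -0.0, -0.074]
wrist_force: [0.1, 0.6, -2.5]
opening: 0.666
finger_force: 20.0
```

Call:
jog_arm(moves="0 0 1 0 0 0 1; 0 0 0 0 0 0 1; 0 0 0 0 0 0 1")

```text
time: 27.42
tool_pos: [0.4863, -0.2334, 0.0582]
eef_rot: [3.141, -0.001, -0.074]
wrist_force: [0.7, -0.5, -2.6]
opening: 0.662
finger_force: 20.0
```

Bottom about 3 mm above the floor: release and retreat.

Call:
jog_arm(moves="0 0 1 0 0 0 1; 0 0 0 0 0 0 0; 0 0 0 0 0 0 0; 0 0 0 0 0 0 0; 0 0 0 0 0 0 0")

```text
time: 27.83
tool_pos: [0.4864, -0.2334, 0.0572]
eef_rot: [3.141, -0.001, -0.074]
wrist_force: [-0.1, 0.8, 0.0]
opening: 0.887
finger_force: 0.0
```

Call:
jog_arm(moves="0 0 0 0 0 0 0; 0 0 -20 0 0 0 0; 0 0 -35 0 0 0 0; 0 0 -40 0 0 0 0; 0 0 -40 0 0 0 0")

```text
time: 28.25
tool_pos: [0.4855, -0.233, 0.1931]
eef_rot: [-3.141, 0.001, -0.074]
wrist_force: [0.9, -0.4, 0.1]
opening: 0.997
finger_force: 0.0
```

Call:
jog_arm(moves="0 0 -20 0 0 0 0; 0 0 0 0 0 0 0; 0 0 0 0 0 0 0; 0 0 0 0 0 0 0")

```text
time: 28.58
tool_pos: [0.4853, -0.233, 0.211]
eef_rot: [-3.141, 0.002, -0.074]
wrist_force: [0.3, -0.5, 0.3]
opening: 0.998
finger_force: 0.0
```

```bash
python3 - <<'E'
from h import *
c=snap('wrist','pics/w7.png'); d=snap('scene','pics/s7.png')
cv2.imwrite('pics/w7b.png',np.hstack([cv2.resize(c['img'][100:250,180:330],(400,400)),cv2.resize(d['img'][125:225,150:250],(400,400))])[:,:,::-1])
E
```

```text
(no output)
```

View pics/w7b.png

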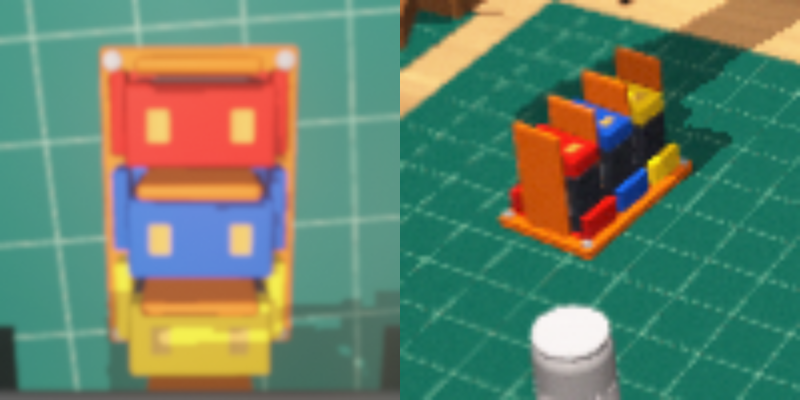

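All three packs stand level in their own pockets (red (200,125), blue (200,240), yellow (200,345)), and the gripper is clear.

```bash
python3 -c "
from plant import manip
print(manip.finish_job())"
```

```text
the job is handed in; nothing more can be done
None
```

The job is handed in at about 28.7 s: the red pack, then the blue, were stood on the bench, regripped and set in their own pockets, and the last picture shows both level with the untouched yellow pack; no verdict was returned.

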